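# Clear the guard plate and slide the specimen onto the microscope stage

## Task

Lift the guard plate out of its slot between the loading track and the small stage, hang it by its eye on the peg of the hook stand and let go of it. Only then push the specimen carrier along the track, sliding it and never lifting it, across the open slot until it rests on the small raised stage alone, centred on it and square to it. Leave the mouse, the spare lens and the glass jar where they are.

Things in the scene. Friction and masses are not known exactly. Their poses are not given: they have to be found in the camera images.
- station: Fixed loading station, mm. Origin on the desk, mid-width; x = push direction (track, slot, stage), z up. Black base 225 x 110 x 12 (x -137 to 88). Aluminium track 62 wide, x -135 to 15, top at z 70, open at its rear end. On it two black guide rails, x -135 to 10, 52 apart inside (y +-26), 5 wide, 8 high.
- guard_slot (a point): Centre of the floor of the slot that holds the guard plate: x 20.5, y 0, z 30 mm of the station, same axes. The slot is 11 mm wide (station x 15 to 26), 40 mm deep below the track top, closed at both ends by cheeks at y +-38 mm.
- stage_top (a point): Centre of the top of the narrow stage: x 46, y 0, z 68 mm of the station, same axes. The steel top is 40 mm (x) by 36 mm (y), 2 mm lower than the track, 11 mm beyond the track's end. Two black focus knobs at its sides stay below it (z up to 52, y to +-44). Beyond it is only a drop.
- guard: Loose aluminium plate, 8 mm thick (x), upright in the slot with 3 mm play (may lean a few degrees). Origin: middle of its lower edge, 30 mm above the desk at the start. Lower part 70 mm wide (y), 63 high; neck 44 mm wide up to z 145; round eye of 26 mm through the neck at z 85. Grip the solid neck (z 98 to 145) across its thickness. 100 to 210 g. Both faces alike.
- guard_eye (a point): Centre of the guard plate's eye, 85 mm above its lower edge, 60 mm below its top edge.
- carrier: Loose specimen carrier: aluminium block 50 mm (x, push direction) x 46 (y) x 24 mm high, dark resin disc (32 mm wide, 6 mm high) on top. Origin: centre of its underside. Starts on the track between the rails, x along the station's x within a few degrees. 120 to 240 g; friction stops it as soon as the push stops.
- hook: Fixed hook stand, mm. Origin: base underside centre, on the desk. Black base 90 x 90 x 12; steel post 12 thick at x 0, y 0, ends at z 151, nothing above. A straight steel peg, 8 thick, runs from the post at z 150 along -x, rising 10 degrees. The eye goes over its free end, plate faces square to the stand's x; hung, the eye's centre is 9 below the peg's axis.
- peg_tip (a point): Centre of the 12 mm ball at the free end of the peg, x -60, y 0, z 160.6 mm of the hook stand.
- mouse: Bystander: black computer mouse, 100 x 58 x 30 mm. Origin: centre of its underside.
- lens: Bystander: spare black objective lens standing upright, 40 mm diameter, 70 mm high. Origin: centre of its underside.
- jar: Bystander: small glass jar with a white cap, 48 mm diameter, 60 mm high. Origin: centre of its underside.
Not all that is in view belongs to the job. There is more than one size of the carrier; the job needs the largest. Several things have the shape of the guard; the one meant has the colours described above.

How it is judged:
On the way, in this order (a step that is already met when the one before it is completed fails the run):
1. the guard plate hangs by its eye on the hook stand's peg, let go (x of guard_eye in the frame of hook between -0.056 and -0.004 m and y of guard_eye in the frame of hook between -0.012 and 0.012 m and z of guard_eye in the frame of hook between 0.13 and 0.158 m and angle between guard's own z axis and vertical below 0.3 rad and contact force between guard and the fingers below 0.05 N and contact force between guard and hook above 0.4 N and linear speed of guard below 0.03 m/s), for 0.2 s.
2. the carrier rests on the small stage alone, centred (x of carrier in the frame of stage_top between -0.008 and 0.008 m and y of carrier in the frame of stage_top between -0.008 and 0.008 m and z of carrier in the frame of stage_top between -0.003 and 0.0012 m and angle between carrier's own z axis and vertical below 0.03 rad and angle between the x axis of carrier and the x axis of station, either way round below 0.17 rad and linear speed of carrier below 0.01 m/s), for 0.2 s.
At the end, for the whole second after the job is handed in: Guard hangs still, untouched, peg through its eye (eye 4-56 mm out from the post axis, 12 mm sideways, 130-158 mm high; tilt under 0.3 rad). Carrier at rest on the stage alone: centre within 8 mm both ways, underside -3 to +1.2 mm of the stage top, tilt under 0.03 rad, turned under 0.17 rad (all of step 1 and all of step 2).
It fails at once if the carrier is pushed onto the stage while the guard plate is not on the peg (x of carrier in the frame of stage_top above -0.04 m and not (x of guard_eye in the frame of hook between -0.056 and -0.004 m and y of guard_eye in the frame of hook between -0.012 and 0.012 m and z of guard_eye in the frame of hook between 0.13 and 0.158 m)).
It fails at once if the carrier is lifted more than 12 mm above the track (z of carrier in the frame of station above 0.082 m).
It fails at once if the mouse is shifted more than 30 mm (distance of mouse from where it was at the start of the episode above 0.03 m).
It fails at once if the lens is shifted more than 30 mm (distance of lens from where it was at the start of the episode above 0.03 m).
It fails at once if the jar is shifted more than 30 mm (distance of jar from where it was at the start of the episode above 0.03 m).
It also fails if it takes over 54 s, if anything falls off the work surface, if the arm or the gripper's body presses on something with over 40 N, if the wrist force passes 120 N, or if a joint passes its speed limit or range.

## Robot

A 6-joint arm with a two-finger parallel gripper is mounted at the origin on the work surface. World frame = base frame: x ahead of the robot, y to its left, z up, the work surface at z = 0. Lengths are in m, angles in rad, forces in N, time in s.
With the tool pointing down it reaches from about 0.35 to 0.875 m from the base axis. Payload 15.5 kg.
Tool frame: the origin (TCP) lies at the very end of the fingers, on their centre line; the grasp point (between the pads) lies 19 mm behind it; z points along the fingers, y is the line along which they close (so a half turn about z gives the same grasp; the last joint's range is limited). The gripper opens to 85 mm and grips with 20 to 120 N. Pads are 22 mm wide; open, the fingers measure 114 mm over their backs; the gripper's body (76 mm by 85 mm) begins 54 mm behind the grasp point. The pads swing forward as they close: fully open they stand 13 mm farther back than shut.
Start: joints at [-0.096, 0.494, 1.345, -0, 1.302, -0.096], TCP at [0.625, 0, 0.231] pointing down, gripper open.
Joint ranges: [-2.91, 2.91], [-0.82, 2.16], [0.22, 2.67], [-1.22, 4.37], [0.12, 2.79], [-3.08, 3.08]. Speed limits (rad/s): [1.89, 1.89, 2.57, 3.01, 3.01, 3.01].

## Interface

Orientations are given as a 3x3 rotation matrix whose columns are the frame's x, y, z axes.
In Python, from station import robot gives the robot as it stands.
- The arm moves only by the tool carry_out, never from a script. Its argument "deltas" is a list of rows, each an object with "dp": the shift along the world's x, y, z in mm, a list of three; "rot": the turn, a rotation vector about the world's x, y, z in rad, a list of three; "jaw": the closure, from -1 (fully open) to 1 (shut). A call has 1 to 5 rows; each row shifts and turns the commanded pose from where the row before left it; what a row does not reach is not made up. A row lasts 1/12 s, in which the tool goes at most 41.7 mm and 7.16 degrees, less where a joint would pass 70% of its speed; a pose out of reach is approached as far as the arm can. A call with a gripper value outside its range is refused whole. The fingers move at their own pace and stop on an object; "force" is the grip in N (left out, the last holds). Time passes only in rows, so rows that do not move let the fingers close. It gives the time, the measured TCP pose, the force, the opening and the grip force at its end, in the units of the state.
- robot.state(): the state, without advancing time (a new reading comes with each control period).
- robot.get_image(name): name is "scene" or "side" or "wrist"; returns the picture (384x512x3 uint8, red, green, blue); there is no depth.
- robot.camera_params(name): a dict with "K" (3x3 intrinsics, pixels), "R" (3x3) and "t" (3): a world point X has camera coordinates R X + t; the wrist camera has in their place "hand_eye" (4x4, takes a point from camera to tool coordinates, whose origin is the TCP and whose axes are the flange's). Camera axes: x right, y down, z forward; pixel columns grow to the right and rows downward; lengths in m; the calibration is good to about 2 mm. A picture is of the moment at which its call begins: read the wrist's pose just before it. camera_params takes no time and is no camera call.
- robot.close_job(): hands the job in; it is judged then, once.
The state is a dict: "time_s": time; "q": joint angles; "joint_velocities": joint speeds; "joint_efforts": joint torques, N m; "tcp_pos": TCP position; "orientation": TCP orientation; "wrist_force": force on the tool from outside, world axes, zero at the start; "torque": the same for the moment, N m; "opening": finger opening in m; "gripper_force": force on a finger pad.
Only numpy, scipy, OpenCV 4.12 (cv2) and the standard library are available. Lean on these libraries where they do the work, as an engineer would, in place of code of your own. Each camera call takes 0.05 s, during which the arm holds its last target. There are 200 camera calls.

## Working session

There is one attempt and no reset: what is moved stays moved. The work goes in short steps, Python scripts to look and compute and a tool call to move; the robot and the scene stay as the last step left them, time stands still between calls to the robot, and variables do not carry over. Pictures are saved under pics/ and viewed, at most 10 in all, crops included, and the job is handed in when it is done.

Besides the shell and the picture viewer there is one more tool, called after "Emit:" as a command line: name --argument value ..., lists and objects as JSON in quotes. carry_out: Moves the arm, as the interface text tells. Its arguments: {"type":"object","properties":{"deltas":{"type":"array","items":{"type":"object","properties":{"dp":{"type":"array","items":{"type":"number"}},"rot":{"type":"array","items":{"type":"number"}},"jaw":{"type":"number"}}}},"force":{"type":"number"}},"required":["deltas"]}

```bash
mkdir -p pics; ls
python3 - <<'E'
from station import robot
import cv2,numpy as np
a=[robot.get_image(n)[:,:,::-1] for n in("scene","side")]
for n,i in zip(("scene","side"),a): cv2.imwrite(f"pics/{n}0.png",i)
s=robot.state(); print(s["time_s"],s["orientation"],s["opening"])
cv2.imwrite("pics/wrist0.png",robot.get_image("wrist")[:,:,::-1])
for n in("scene","side","wrist"): print(n,robot.camera_params(n))
E
```

```text
pics
0.1 [[ 3.24876875e-05  9.99999424e-01 -1.07243537e-03]
 [ 9.99999994e-01 -3.23765849e-05  1.03615554e-04]
 [ 1.03580772e-04 -1.07243873e-03 -9.99999420e-01]] 0.085342382295729
scene {'K': array([[454.37310167,   0.        , 255.80421141],
       [  0.        , 454.37310167, 196.12324883],
       [  0.        ,   0.        ,   1.        ]]), 'R': array([[-0.60651901,  0.79506498,  0.00252196],
       [ 0.52806864,  0.40520687, -0.74629143],
       [-0.5943721 , -0.45130817, -0.66561456]]), 't': array([ 0.34004683, -0.22820864,  1.71396968])}
side {'K': array([[347.12300523,   0.        , 259.63155579],
       [  0.        , 347.12300523, 185.87908435],
       [  0.        ,   0.        ,   1.        ]]), 'R': array([[ 0.78670804, -0.61693079,  0.02206496],
       [-0.32377261, -0.44277861, -0.836133  ],
       [ 0.52560608,  0.65064853, -0.54808279]]), 't': array([-0.44291801,  0.28110551,  0.62587352])}
wrist {'K': array([[275.11472029,   0.        , 248.65470856],
       [  0.        , 275.11472029, 192.66865308],
       [  0.        ,   0.        ,   1.        ]]), 'hand_eye': array([[-2.72998249e-04, -9.59215057e-01, -2.82677200e-01,
         7.24988266e-02],
       [ 9.99999774e-01, -8.83996357e-05, -6.65790967e-04,
         8.56661022e-04],
       [ 6.13648159e-04, -2.82677318e-01,  9.59214865e-01,
        -1.41398469e-01],
       [ 0.00000000e+00,  0.00000000e+00,  0.00000000e+00,
         1.00000000e+00]])}
```

View pics/scene0.png

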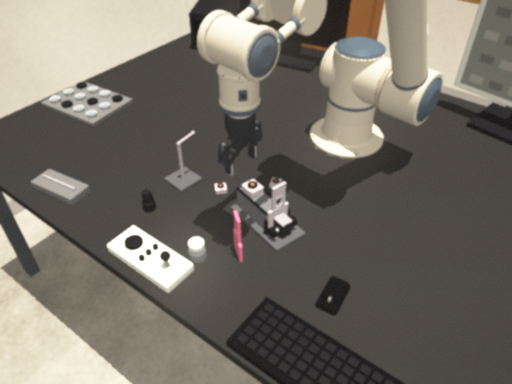

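View pics/side0.png

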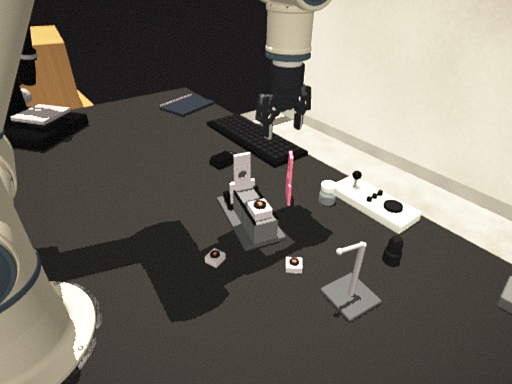

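The scene view shows the station near (265,210), with the metal guard at (278,190), the carrier at (253,187), the hook stand at (183,170), a pink decoy at (238,235), the jar at (197,248), the lens at (148,200) and the mouse at (333,293). In the side view the guard is at (242,170), the carrier at (260,208), and the peg runs from (362,245) to (341,251).

Run:
```python
import cv2
a=cv2.imread("pics/scene0.png")[125:250,155:310]; cv2.imwrite("pics/s1.png",cv2.resize(a,None,fx=4.8,fy=4.8,interpolation=cv2.INTER_CUBIC))
a=cv2.imread("pics/side0.png")[145:325,205:390]; cv2.imwrite("pics/d1.png",cv2.resize(a,None,fx=3.3,fy=3.3,interpolation=cv2.INTER_CUBIC))
```

```text
(no output)
```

View pics/s1.png

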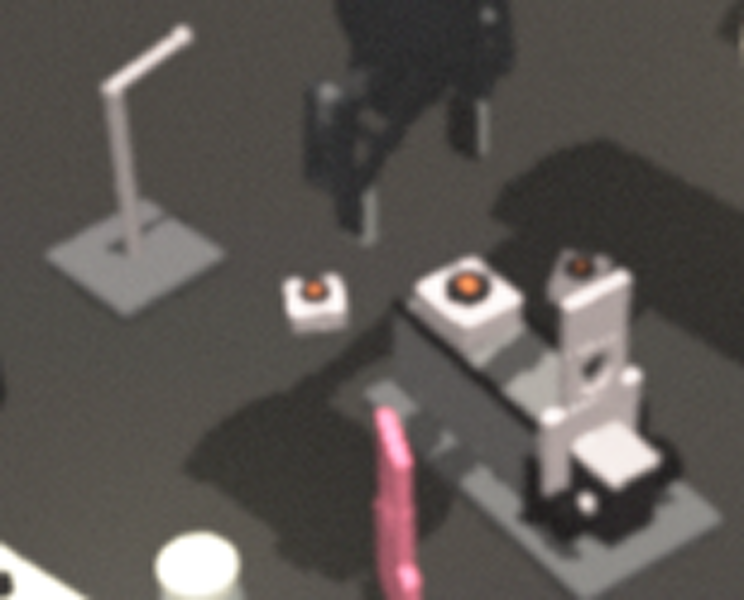

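View pics/d1.png

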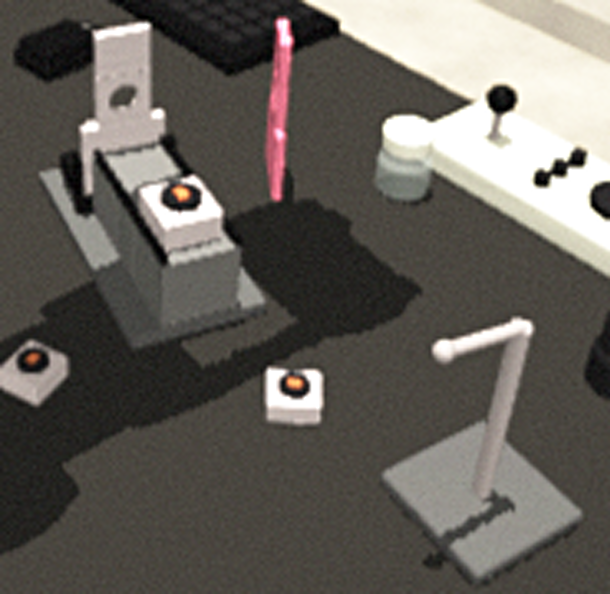

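View pics/wrist0.png

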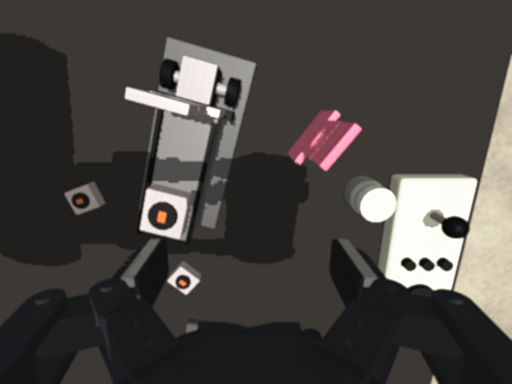

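```bash
cat > h.py <<'E'
from station import robot
import cv2,numpy as np
def cam(n,s=None):
    c=robot.camera_params(n)
    if n!="wrist": return c["K"],c["R"],c["t"]
    T=np.eye(4);T[:3,:3]=s["orientation"];T[:3,3]=s["tcp_pos"]
    M=np.linalg.inv(T@c["hand_eye"]);return c["K"],M[:3,:3],M[:3,3]
def plane(c,p,z):
    K,R,t=c;p=np.atleast_2d(p).astype(float);C=-R.T@t
    d=np.c_[p,np.ones(len(p))]@np.linalg.inv(K).T@R
    return C+d*((z-C[2])/d[:,2])[:,None]
def tri(c1,p1,c2,p2):
    A=[]
    C=[]
    for c,p in((c1,p1),(c2,p2)):
        o=-c[1].T@c[2];d=c[1].T@np.linalg.inv(c[0])@[*p,1];d/=np.linalg.norm(d);C.append(o);A.append(np.eye(3)-np.outer(d,d))
    X=np.linalg.solve(A[0]+A[1],A[0]@C[0]+A[1]@C[1]); return X,[np.linalg.norm(a@(X-o)) for a,o in zip(A,C)]
E
python3 - <<'E'
from h import *
np.set_printoptions(precision=4,suppress=True)
s=robot.state();S=cam("scene");D=cam("side");W=cam("wrist",s)
cs=lambda x,y:(155+x/4.8-.4,125+y/4.8-.4); cd=lambda x,y:(205+x/3.3-.35,145+y/3.3-.35)
print("tip",tri(S,cs(183,35),D,cd(445,350))); print("post",tri(S,cs(112,88),D,cd(522,328)))
print("hookbase scene",plane(S,[cs(45,257),cs(125,317),cs(225,255),cs(148,200)],.012)[:,:2],"side",plane(D,[cd(383,477),cd(480,582),cd(582,514),cd(480,422)],.012)[:,:2])
print("base wrist",plane(W,[(167,38),(255,64)],.012)[:,:2],"scene",plane(S,[cs(590,598),cs(722,520)],.012)[:,:2])
print("base rear side",plane(D,[cd(140,345),cd(265,298)],.012)[:,:2])
g=cv2.cvtColor(cv2.imread("pics/wrist0.png"),cv2.COLOR_BGR2GRAY)
_,b=cv2.threshold(g,200,255,cv2.THRESH_BINARY)
for c in cv2.findContours(b,0,2)[0]:
    if cv2.contourArea(c)>150 and cv2.minAreaRect(c)[0][0]<300:
        q=cv2.boxPoints(cv2.minAreaRect(c)); print("box",q.round(1).tolist());
        for z in(.068,.094,.175): print(z,plane(W,q,z)[:,:2].tolist())
E
```

```text
tip (array([ 0.5033, -0.2964,  0.1623]), [np.float64(0.000506040811714684), np.float64(0.0005060408117146163)])
post (array([ 0.5634, -0.3036,  0.1501]), [np.float64(2.33975760016684e-05), np.float64(2.3397576001673885e-05)])
hookbase scene [[ 0.6043 -0.3492]
 [ 0.6161 -0.261 ]
 [ 0.5271 -0.2522]
 [ 0.5148 -0.3374]] side [[ 0.5227 -0.2581]
 [ 0.5117 -0.3453]
 [ 0.6    -0.3522]
 [ 0.6087 -0.2652]]
base wrist [[0.5295 0.1553]
 [0.6328 0.1273]] scene [[0.6308 0.1299]
 [0.531  0.1571]]
base rear side [[ 0.4702 -0.0698]
 [ 0.5759 -0.0855]]
box [[167.5, 280.6000061035156], [178.89999389648438, 265.3999938964844], [198.60000610351562, 280.20001220703125], [187.1999969482422, 295.3999938964844]]
0.068 [[0.5218909960064352, -0.13393021630842988], [0.5379891369300651, -0.11203390581065613], [0.561517636483417, -0.13325521579703187], [0.545567708528648, -0.15592763966787304]]
0.094 [[0.5307637548513598, -0.11628812984498395], [0.5454862757080865, -0.09626290522319904], [0.5670042153909999, -0.11567080954977073], [0.5524172423926031, -0.13640582702132487]]
0.175 [[0.5584058112528559, -0.06132624
[... 1467 characters left out ...]
825412066791451, 0.07044286903640734]]
box [[169.0, 92.80000305175781], [179.6999969482422, 54.5], [218.60000610351562, 65.30000305175781], [208.0, 103.69999694824219]]
0.068 [[0.5423146888196595, 0.09130737888196132], [0.5559895358958828, 0.1275641326034604], [0.5948087923158076, 0.1175759954472945], [0.582448925453986, 0.08056820231509396]]
0.094 [[0.5494422000731123, 0.08970243817408162], [0.5619485026485062, 0.12286097588314335], [0.5974505718002336, 0.11372634609582122], [0.5861468816087514, 0.0798809468764316]]
0.175 [[0.5716471389780999, 0.08470243058414872], [0.5805129759932173, 0.10820883379292481], [0.605680730963253, 0.10173320773161602], [0.5976674373216745, 0.07773988185598349]]
```

The overhead wrist view shows the stage top at (199,79), the guard's top edge from (124,92) to (189,110) and the carrier at (163,213). The crops give the hook peg tip and post. I measure the hook at (0.563,-0.303) with yaw -6° and the station at (0.558,0.056) with yaw 75.2°. Next I move over the guard, turning as I go.

Emit:
carry_out --deltas '[{"dp":[-12,16,0],"rot":[0,0,0.12],"jaw":-1},{"dp":[-12,16,0],"rot":[0,0,0.12],"jaw":-1},{"dp":[-12,16,0],"rot":[0,0,0.12],"jaw":-1},{"dp":[-13,16,0],"rot":[0,0,0.12],"jaw":-1},{"dp":[-13,14,0],"rot":[0,0,0.12],"jaw":-1}]'

```text
time_s: 0.57
tcp_pos: [0.5622, 0.0788, 0.231]
orientation: [[-0.57, 0.822, -0.001], [0.822, 0.57, 0.0], [0.0, -0.0, -1.0]]
wrist_force: [-0.0, -0.1, -0.3]
opening: 0.0854
gripper_force: 0.0
```

Emit:
carry_out --deltas '[{"dp":[0,0,0],"rot":[0,0,0.12],"jaw":-1},{"dp":[0,0,0],"rot":[0,0,0.12],"jaw":-1},{"dp":[0,0,0],"rot":[0,0,0.12],"jaw":-1},{"dp":[0,0,0],"rot":[0,0,0.12],"jaw":-1},{"dp":[0,0,0],"rot":[0,0,0.12],"jaw":-1}]'

```text
time_s: 0.98
tcp_pos: [0.5628, 0.078, 0.2311]
orientation: [[-0.934, 0.357, -0.0], [0.357, 0.934, -0.0], [0.0, -0.0, -1.0]]
wrist_force: [0.2, 0.1, -0.1]
opening: 0.0854
gripper_force: 0.0
```

Emit:
carry_out --deltas '[{"dp":[0,0,0],"rot":[0,0,0.112],"jaw":-1},{"dp":[0,0,0],"rot":[0,0,0],"jaw":-1},{"dp":[0,0,0],"rot":[0,0,0],"jaw":-1}]'

```text
time_s: 1.23
tcp_pos: [0.5629, 0.078, 0.2312]
orientation: [[-0.966, 0.259, -0.0], [0.259, 0.966, -0.0], [0.0, -0.0, -1.0]]
wrist_force: [0.4, -1.5, 0.2]
opening: 0.0855
gripper_force: 0.0
```

Run:
```python
from h import *
s=robot.state();print(s["time_s"],s["tcp_pos"],s["orientation"],s["q"])
i=robot.get_image("wrist")[:,:,::-1];cv2.imwrite("pics/w1.png",i)
```

```text
1.2333 [0.56290214 0.07800139 0.23115369] [[-9.65763334e-01  2.59424534e-01 -3.07127502e-04]
 [ 2.59424553e-01  9.65763377e-01 -2.01227534e-05]
 [ 2.91392157e-04 -9.91102321e-05 -9.99999953e-01]] [ 3.26282502e-02  4.14040750e-01  1.48803985e+00 -1.06720067e-05
  1.23981967e+00 -1.27573830e+00]
```

View pics/w1.png

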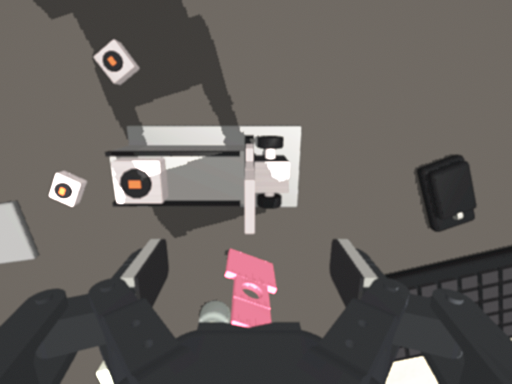

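The wrist view shows the guard edge-on at column ~250, rows 140–235. It is square to the fingers, with the carrier at (137,184), the stage at (270,175) and the mouse at (447,193).

Run:
```python
from h import *
np.set_printoptions(precision=4,suppress=True)
s=robot.state();W=cam("wrist",s)
K,R,t=W
for X in([.5627,.0795,.175],[.5629,.078,.175],[.5627,.0758,.093]):
    c=K@(R@X+t); print(c[:2]/c[2])
g=cv2.cvtColor(cv2.imread("pics/w1.png"),6)
for r in range(150,240,10): print(r,g[r,236:266])
```

```text
[249.5031 208.4515]
[247.6703 209.1739]
[245.8527 182.9442]
150 [ 87  88  86  92 106 113 113 107 104 149 216 236 234 233 235 235 226 200
 215 230 232 232 233 233 234 234 213 160 126 170]
160 [143 142 143 142 143 143 143 135 117 145 206 230 230 228 230 232 217 153
  80  56  61  61  61  61  62  61  61  60  64  73]
170 [142 142 142 143 142 142 142 135 140 169 185 185 183 184 182 182 182 177
 174 189 201 203 203 202 203 203 202 202 203 203]
180 [140 141 140 140 140 140 140 147 173 204 218 219 219 219 218 218 219 215
 205 201 202 202 202 202 202 203 202 203 202 202]
190 [140 140 140 140 139 139 139 149 181 218 228 229 228 228 227 227 229 228
 220 207 201 202 201 202 203 203 202 203 203 203]
200 [ 94  93  92  99 117 132 138 147 179 215 228 229 228 227 227 227 229 227
 197 146  98  60  31  24  25  27  28  29  28  29]
210 [ 65  63  64  63  63  61  60  85 148 208 228 228 228 227 227 227 230 225
 186 122  73  61  63  62  64  63  63  62  63  76]
220 [107 108 109 109 108 107 106 116 160 209 227 229 228 227 226 226 228 223
 190 138 110 107 108 108 108 108 107 109 107 108]
230 [108 107 107 109 108 106 107 116 159 209 228 229 228 228 226 226 229 224
 187 137 109 107 107 107 109 107 107 108 108 108]
```

Emit:
carry_out --deltas '[{"dp":[-3.3,2.2,0],"rot":[0,0,0],"jaw":-1},{"dp":[0,0,-29],"rot":[0,0,0],"jaw":-1},{"dp":[0,0,-29],"rot":[0,0,0],"jaw":-1},{"dp":[0,0,-29],"rot":[0,0,0],"jaw":-1},{"dp":[0,0,0],"rot":[0,0,0],"jaw":-1}]' --force 60

```text
time_s: 1.7
tcp_pos: [0.5567, 0.0802, 0.1399]
orientation: [[-0.966, 0.258, -0.007], [0.258, 0.966, -0.0], [0.007, -0.002, -1.0]]
wrist_force: [-0.5, -0.0, -0.9]
opening: 0.0853
gripper_force: 0.0
```

Emit:
carry_out --deltas '[{"dp":[0,0,0],"rot":[0,0,0],"jaw":1},{"dp":[0,0,0],"rot":[0,0,0],"jaw":1},{"dp":[0,0,0],"rot":[0,0,0],"jaw":1},{"dp":[0,0,0],"rot":[0,0,0],"jaw":1},{"dp":[0,0,0],"rot":[0,0,0],"jaw":1}]' --force 60

```text
time_s: 2.12
tcp_pos: [0.5603, 0.0802, 0.1455]
orientation: [[-0.967, 0.256, 0.002], [0.256, 0.967, 0.0], [-0.002, 0.001, -1.0]]
wrist_force: [-1.0, -0.7, -0.1]
opening: 0.0256
gripper_force: 0.0
```

Emit:
carry_out --deltas '[{"dp":[0,0,0],"rot":[0,0,0],"jaw":1},{"dp":[0,0,0],"rot":[0,0,0],"jaw":1},{"dp":[0,0,0],"rot":[0,0,0],"jaw":1},{"dp":[0,0,0],"rot":[0,0,0],"jaw":1},{"dp":[0,0,0],"rot":[0,0,0],"jaw":1}]'

```text
time_s: 2.53
tcp_pos: [0.56, 0.08, 0.145]
orientation: [[-0.967, 0.256, 0.001], [0.256, 0.967, -0.0], [-0.001, 0.0, -1.0]]
wrist_force: [-1.8, -1.2, 9.2]
opening: 0.0068
gripper_force: 59.2
```

Emit:
carry_out --deltas '[{"dp":[0,0,10],"rot":[0,0,0],"jaw":1},{"dp":[0,0,20],"rot":[0,0,0],"jaw":1},{"dp":[0,0,20],"rot":[0,0,0],"jaw":1},{"dp":[0,0,20],"rot":[0,0,0],"jaw":1},{"dp":[0,0,15],"rot":[0,0,0],"jaw":1}]'

```text
time_s: 2.95
tcp_pos: [0.5599, 0.0803, 0.2316]
orientation: [[-0.967, 0.256, 0.001], [0.256, 0.967, 0.0], [-0.001, 0.0, -1.0]]
wrist_force: [-0.2, -0.1, -1.5]
opening: 0.0071
gripper_force: 58.6
```

Run:
```python
from h import *
s=robot.state();print(s["time_s"],s["tcp_pos"],s["opening"],s["gripper_force"],s["wrist_force"])
a=robot.get_image("scene")[125:250,155:310,::-1];b=robot.get_image("side")[120:270,200:300,::-1]
cv2.imwrite("pics/l1.png",np.hstack([cv2.resize(a,(496,400),interpolation=2),cv2.resize(b,(267,400),interpolation=2)]))
```

```text
2.95 [0.55993319 0.08025216 0.23159587] 0.007081573467247697 58.56644332408905 [-0.18885722 -0.10338821 -1.49188754]
```

View pics/l1.png

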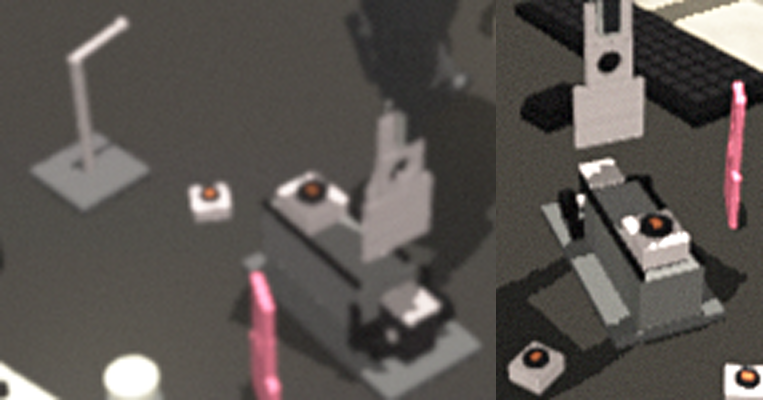

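The picture shows the guard lifted clear and upright in the gripper. Its eye is at scene crop (402,165) and side crop (608,62), and the slot is empty.

Emit:
carry_out --deltas '[{"dp":[-4,-16,0],"rot":[0,0,-0.06],"jaw":1},{"dp":[-8,-31,0],"rot":[0,0,-0.118],"jaw":1},{"dp":[-8,-31,0],"rot":[0,0,-0.118],"jaw":1},{"dp":[-8,-31,0],"rot":[0,0,-0.118],"jaw":1},{"dp":[-8,-31,0],"rot":[0,0,-0.118],"jaw":1}]'

```text
time_s: 3.47
tcp_pos: [0.5227, -0.0609, 0.2287]
orientation: [[-0.699, 0.715, -0.001], [0.715, 0.699, 0.0], [0.001, -0.001, -1.0]]
wrist_force: [0.7, -0.0, -1.5]
opening: 0.0071
gripper_force: 58.7
```

Emit:
carry_out --deltas '[{"dp":[-10,-31,0],"rot":[0,0,-0.118],"jaw":1},{"dp":[-10,-31,0],"rot":[0,0,-0.118],"jaw":1},{"dp":[-10,-31,0],"rot":[0,0,-0.118],"jaw":1},{"dp":[-10,-31,0],"rot":[0,0,-0.118],"jaw":1},{"dp":[-10,-31,0],"rot":[0,0,-0.118],"jaw":1}]'

```text
time_s: 3.88
tcp_pos: [0.4726, -0.216, 0.2288]
orientation: [[-0.183, 0.983, -0.001], [0.983, 0.183, 0.001], [0.001, -0.001, -1.0]]
wrist_force: [0.3, -0.1, -1.4]
opening: 0.0069
gripper_force: 58.7
```

Emit:
carry_out --deltas '[{"dp":[-8,-31,-10],"rot":[0,0,-0.118],"jaw":1},{"dp":[-2,-31,-15],"rot":[0,0,-0.118],"jaw":1},{"dp":[-0.5,-16.5,-15],"rot":[0,0,-0.06],"jaw":1},{"dp":[0,0,0],"rot":[0,0,0],"jaw":1},{"dp":[0,0,0],"rot":[0,0,0],"jaw":1}]'

```text
time_s: 4.3
tcp_pos: [0.4623, -0.2935, 0.188]
orientation: [[0.107, 0.994, -0.002], [0.994, -0.107, 0.002], [0.002, -0.002, -1.0]]
wrist_force: [-0.2, 0.4, -0.7]
opening: 0.0074
gripper_force: 58.8
```

Run:
```python
from h import *
s=robot.state();print(s["time_s"],s["tcp_pos"],s["orientation"])
a=robot.get_image("scene")[:,:,::-1];b=robot.get_image("side")[:,:,::-1]
cv2.imwrite("pics/a2.png",a);cv2.imwrite("pics/b2.png",b)
a=a[80:220,130:270];b=b[170:330,270:430]
cv2.imwrite("pics/l2.png",np.hstack([cv2.resize(a,(400,400),interpolation=2),cv2.resize(b,(400,400),interpolation=2)]))
```

```text
4.3 [ 0.46230368 -0.29349834  0.18798676] [[ 0.10693992  0.99426339 -0.00204304]
 [ 0.99426425 -0.10693632  0.00179631]
 [ 0.00156753 -0.00222342 -0.9999963 ]]
```

View pics/l2.png

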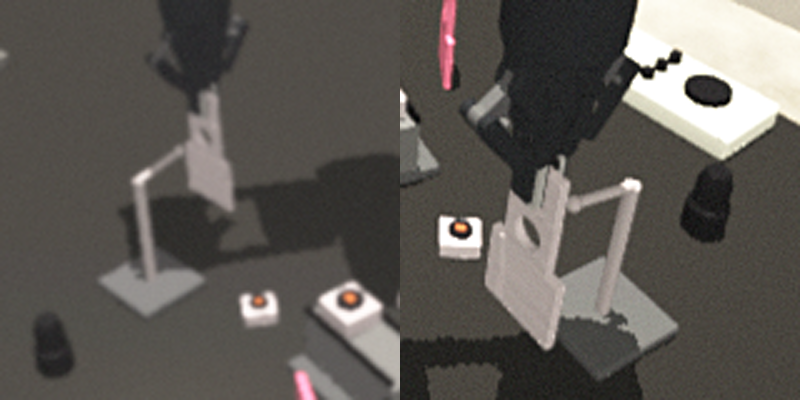

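The scene crop shows the eye at (206,135) just in front of the peg end at (183,151). The side crop shows the eye at (527,232) and the peg coming from (632,185).

Run:
```python
from h import *
np.set_printoptions(precision=4,suppress=True)
s=robot.state();print(s["tcp_pos"]);S=cam("scene");D=cam("side")
print(tri(S,(202.1-.3,127.2-.3),D,(320.8-.3,262.8-.3)))
print("prev eye",tri(S,(280.4,176.4),D,(241.8,143)))
for X in([.4623,-.2935,.161],[.5033,-.2964,.161]):
  for c in(S,D): p=c[0]@(c[1]@X+c[2]); print(p[:2]/p[2])
# peg in hook frame: refine tip by bright blob in both initial images
for n,c,r in(("scene0",S,(188,128,10,9)),("side0",D,(334,246,11,10))):
    g=cv2.cvtColor(cv2.imread(f"pics/{n}.png"),6);x,y,w,h=r;print(g[y:y+h,x:x+w])
```

```text
[ 0.4631 -0.2926  0.1892]
(array([ 0.4599, -0.2952,  0.159 ]), [np.float64(0.0012994523001314388), np.float64(0.0012994523001314624)])
prev eye (array([0.5614, 0.0799, 0.2044]), [np.float64(0.0018948276431131087), np.float64(0.001894827643113054)])
[202.0383 126.8843]
[321.6786 260.5034]
[192.6126 132.231 ]
[339.071  251.2642]
[[ 75  75  76  76  78  76  79  76  75  75]
 [ 76  75  75  83  89  91  84  79  76  76]
 [ 76  77  87 114 146 142 109  86  78  76]
 [ 77  78 111 170 208 198 149  99  78  77]
 [ 88 113 152 208 227 216 164 107  79  75]
 [134 179 207 219 211 185 140 100  79  75]
 [196 225 225 201 160 130 102  84  78  74]
 [225 222 191 148 109  90  80  77  75  74]
 [213 171 129  95  81  77  74  76  76  77]]
[[ 70  71  67  68  69  65  62  57  62  65  72]
 [ 70  72  66  65  83 107  97  76  93 139 187]
 [ 70  68  73 147 237 251 250 222 232 247 253]
 [ 64  73 144 234 255 255 255 248 240 252 252]
 [ 62  75 195 248 252 255 253 246 230 242 242]
 [ 68  73 189 230 244 251 248 242 214 202 192]
 [ 70  65 138 191 218 234 237 221 173 133 115]
 [ 69  64  90 144 177 187 194 182 117  83  66]
 [ 72  72  73  98 123 144 141 114  77  66  71]
 [ 71  70  70  66  78  90  84  74  68  70  65]]
```

Emit:
carry_out --deltas '[{"dp":[15,-1.6,1],"rot":[0,0,0],"jaw":1},{"dp":[15,-1.6,0],"rot":[0,0,0],"jaw":1},{"dp":[10,-1,0],"rot":[0,0,0],"jaw":1},{"dp":[0,0,0],"rot":[0,0,0],"jaw":1}]'

```text
time_s: 4.73
tcp_pos: [0.5052, -0.297, 0.1908]
orientation: [[0.103, 0.995, 0.002], [0.995, -0.103, -0.001], [-0.001, 0.002, -1.0]]
wrist_force: [-0.7, 0.9, -1.8]
opening: 0.0071
gripper_force: 58.9
```

Emit:
carry_out --deltas '[{"dp":[10,-1,-1],"rot":[0,0,0],"jaw":1},{"dp":[10,-1,-2],"rot":[0,0,0],"jaw":1},{"dp":[8,-0.8,-2],"rot":[0,0,0],"jaw":1},{"dp":[0,0,0],"rot":[0,0,0],"jaw":1}]'

```text
time_s: 5.07
tcp_pos: [0.5326, -0.3003, 0.1847]
orientation: [[0.105, 0.994, 0.0], [0.994, -0.105, 0.0], [0.0, 0.0, -1.0]]
wrist_force: [-0.2, 1.0, -1.6]
opening: 0.0072
gripper_force: 58.9
```

Emit:
carry_out --deltas '[{"dp":[0,0,-3],"rot":[0,0,0],"jaw":1},{"dp":[0,0,-3],"rot":[0,0,0],"jaw":1},{"dp":[0,0,-1],"rot":[0,0,0],"jaw":1},{"dp":[0,0,0],"rot":[0,0,0],"jaw":1}]'

```text
time_s: 5.4
tcp_pos: [0.5307, -0.3002, 0.178]
orientation: [[0.106, 0.994, -0.001], [0.994, -0.106, 0.0], [0.0, -0.001, -1.0]]
wrist_force: [-0.3, -0.0, -1.2]
opening: 0.0071
gripper_force: 59.1
```

Emit:
carry_out --deltas '[{"dp":[0,0,-0.7],"rot":[0,0,0],"jaw":1},{"dp":[0,0,0],"rot":[0,0,0],"jaw":1}]'

```text
time_s: 5.57
tcp_pos: [0.531, -0.3003, 0.1777]
orientation: [[0.106, 0.994, -0.0], [0.994, -0.106, 0.0], [0.0, -0.0, -1.0]]
wrist_force: [-1.2, 0.5, 0.8]
opening: 0.0072
gripper_force: 59.3
```

Emit:
carry_out --deltas '[{"dp":[0,0,-0.7],"rot":[0,0,0],"jaw":1},{"dp":[0,0,0],"rot":[0,0,0],"jaw":1}]'

```text
time_s: 5.73
tcp_pos: [0.5312, -0.3003, 0.1773]
orientation: [[0.106, 0.994, 0.0], [0.994, -0.106, -0.0], [-0.0, 0.0, -1.0]]
wrist_force: [-2.2, 0.7, 5.7]
opening: 0.0071
gripper_force: 60.4
```

Emit:
carry_out --deltas '[{"dp":[0,0,0],"rot":[0,0,0],"jaw":0.7},{"dp":[0,0,0],"rot":[0,0,0],"jaw":0.5},{"dp":[0,0,0],"rot":[0,0,0],"jaw":0.3},{"dp":[0,0,0],"rot":[0,0,0],"jaw":0.2},{"dp":[0,0,0],"rot":[0,0,0],"jaw":0.2}]'

```text
time_s: 6.15
tcp_pos: [0.5312, -0.3003, 0.1768]
orientation: [[0.106, 0.994, -0.0], [0.994, -0.106, -0.0], [-0.0, -0.0, -1.0]]
wrist_force: [0.3, 0.7, 0.3]
opening: 0.0343
gripper_force: 0.0
```

Emit:
carry_out --deltas '[{"dp":[0,0,2],"rot":[0,0,0],"jaw":0.2},{"dp":[0,0,10],"rot":[0,0,0],"jaw":0.2},{"dp":[0,0,25],"rot":[0,0,0],"jaw":0.2},{"dp":[0,0,30],"rot":[0,0,0],"jaw":0.2},{"dp":[0,0,30],"rot":[0,0,0],"jaw":0.2}]'

```text
time_s: 6.57
tcp_pos: [0.5309, -0.3001, 0.2756]
orientation: [[0.106, 0.994, -0.0], [0.994, -0.106, 0.0], [0.0, -0.0, -1.0]]
wrist_force: [1.3, -0.1, 0.5]
opening: 0.0342
gripper_force: 0.0
```

Run:
```python
from h import *
s=robot.state();print(s["time_s"],s["tcp_pos"],s["opening"])
a=robot.get_image("scene")[:,:,::-1];b=robot.get_image("side")[:,:,::-1]
cv2.imwrite("pics/a3.png",a);cv2.imwrite("pics/b3.png",b)
a=a[100:240,140:280];b=b[170:330,270:430]
cv2.imwrite("pics/l3.png",np.hstack([cv2.resize(a,(400,400),interpolation=2),cv2.resize(b,(400,400),interpolation=2)]))
```

```text
6.5667 [ 0.53091795 -0.30011468  0.27563879] 0.03417361502476518
```

View pics/l3.png

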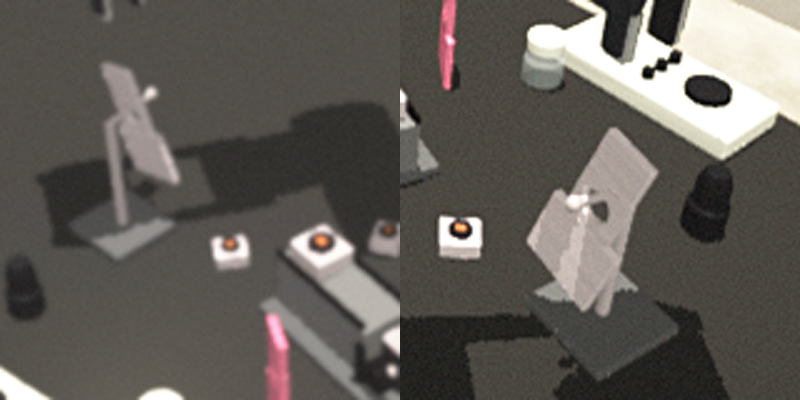

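The guard hangs on the peg through its eye but looks tilted, perhaps mid-swing. I'll wait and look again.

Emit:
carry_out --deltas '[{"dp":[0,0,0],"rot":[0,0,0],"jaw":0.2},{"dp":[0,0,0],"rot":[0,0,0],"jaw":0.2},{"dp":[0,0,0],"rot":[0,0,0],"jaw":0.2},{"dp":[0,0,0],"rot":[0,0,0],"jaw":0.2},{"dp":[0,0,0],"rot":[0,0,0],"jaw":0.2}]'

```text
time_s: 7.08
tcp_pos: [0.5309, -0.3001, 0.2731]
orientation: [[0.106, 0.994, -0.001], [0.994, -0.106, 0.001], [0.001, -0.001, -1.0]]
wrist_force: [0.4, 0.6, -0.6]
opening: 0.0342
gripper_force: 0.0
```

Emit:
carry_out --deltas '[{"dp":[0,0,0],"rot":[0,0,0],"jaw":0.2},{"dp":[0,0,0],"rot":[0,0,0],"jaw":0.2},{"dp":[0,0,0],"rot":[0,0,0],"jaw":0.2},{"dp":[0,0,0],"rot":[0,0,0],"jaw":0.2},{"dp":[0,0,0],"rot":[0,0,0],"jaw":0.2}]'

```text
time_s: 7.5
tcp_pos: [0.5312, -0.3003, 0.2738]
orientation: [[0.106, 0.994, -0.0], [0.994, -0.106, 0.0], [0.0, -0.0, -1.0]]
wrist_force: [1.0, -0.9, -0.7]
opening: 0.034
gripper_force: 0.0
```

Run:
```python
from h import *
s=robot.state();print(s["time_s"])
a=robot.get_image("scene")[:,:,::-1];b=robot.get_image("side")[:,:,::-1]
o=cv2.imread("pics/b3.png");print(cv2.absdiff(o,b)[170:330,270:430].mean(axis=2).max(), (cv2.absdiff(o,b)[170:330,270:430].mean(axis=2)>30).sum())
cv2.imwrite("pics/a4.png",a);cv2.imwrite("pics/b4.png",b)
a=a[100:220,140:260];b=b[180:300,310:430]
cv2.imwrite("pics/l4.png",np.hstack([cv2.resize(a,(400,400),interpolation=2),cv2.resize(b,(400,400),interpolation=2)]))
```

```text
7.5
245.66666666666666 807
```

View pics/l4.png

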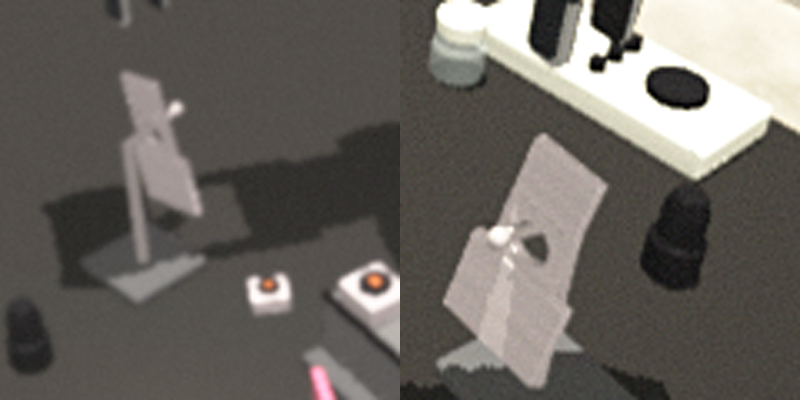

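Run:
```python
from h import *
np.set_printoptions(precision=4,suppress=True)
S=cam("scene");D=cam("side");f=3.3333
a=lambda x,y:(140+x/f-.35,100+y/f-.35); b=lambda x,y:(310+(x-400)/f-.35,180+y/f-.35)
T=tri(S,a(139.5,78.5),D,b(574,159));B=tri(S,a(173,204),D,b(487.5,344));print(T,B)
d=T[0]-B[0];c,s_=np.cos(-.105),np.sin(-.105)
print("len",np.linalg.norm(d),"pitch hx",(d[0]*c+d[1]*s_)/d[2],"roll hy",(-d[0]*s_+d[1]*c)/d[2])
e=B[0]+d*85/145-np.array([.563,-.303,0]);print("eye hook",e[0]*c+e[1]*s_,-e[0]*s_+e[1]*c,e[2])
```

```text
(array([ 0.5362, -0.3082,  0.2069]), [np.float64(0.0012356073449595881), np.float64(0.0012356073449595083)]) (array([ 0.5237, -0.2919,  0.0615]), [np.float64(0.001647539280013538), np.float64(0.0016475392800137198)])
len 0.14683439696278924 pitch hx 0.09679097596503404 roll hy -0.10219447318756275
eye hook -0.031971190445506975 -0.0018004481563443462 0.14672994232133257
```

Emit:
carry_out --deltas '[{"dp":[0,0,0],"rot":[0,0,0],"jaw":0.2},{"dp":[0,0,0],"rot":[0,0,0],"jaw":0.2}]'

```text
time_s: 7.77
tcp_pos: [0.5312, -0.3003, 0.2739]
orientation: [[0.106, 0.994, 0.0], [0.994, -0.106, -0.0], [-0.0, 0.0, -1.0]]
wrist_force: [0.9, 0.2, -0.1]
opening: 0.0342
gripper_force: 0.0
```

Run:
```python
from h import *
o=cv2.imread("pics/b4.png");L=[]
for k in range(10):
    b=robot.get_image("side")[:,:,::-1].copy();m=cv2.absdiff(o,b)[180:300,310:400].mean(axis=2);print(k,robot.state()["time_s"],(m>30).sum());L.append(b)
cv2.imwrite("pics/b5.png",b);cv2.imwrite("pics/a5.png",robot.get_image("scene")[:,:,::-1])
```

```text
0 7.8167 51
1 7.8667 52
2 7.9167 54
3 7.9667 60
4 8.0167 52
5 8.0667 48
6 8.1167 50
7 8.1667 54
8 8.2167 54
9 8.2667 51
```

The guard is at rest: eye at hook (-32,-2,147) mm and tilt ~0.14 rad, within limits. Next I move behind the carrier, with the fingers partly open across the track for a two-point push.

Emit:
carry_out --deltas '[{"dp":[0,20,0],"rot":[0,0,-0.03],"jaw":0.55},{"dp":[-3,40,0],"rot":[0,0,-0.04],"jaw":0.55},{"dp":[-3,40,0],"rot":[0,0,-0.04],"jaw":0.55},{"dp":[-3,40,0],"rot":[0,0,-0.042],"jaw":0.55},{"dp":[0,40,-30],"rot":[0,0,0],"jaw":0.55}]'

```text
time_s: 8.73
tcp_pos: [0.5234, -0.1255, 0.2523]
orientation: [[0.258, 0.966, 0.006], [0.966, -0.258, -0.002], [-0.0, 0.007, -1.0]]
wrist_force: [2.1, -0.7, 0.8]
opening: 0.019
gripper_force: 0.0
```

Emit:
carry_out --deltas '[{"dp":[0,40,-35],"rot":[0,0,0],"jaw":0.55},{"dp":[0,0,-35],"rot":[0,0,0],"jaw":0.55},{"dp":[0,0,-35],"rot":[0,0,0],"jaw":0.55},{"dp":[0,0,0],"rot":[0,0,0],"jaw":0.55},{"dp":[0,0,0],"rot":[0,0,0],"jaw":0.55}]'

```text
time_s: 9.15
tcp_pos: [0.5215, -0.0954, 0.151]
orientation: [[0.255, 0.967, -0.003], [0.967, -0.255, 0.001], [0.0, -0.003, -1.0]]
wrist_force: [0.4, -0.2, 1.5]
opening: 0.0193
gripper_force: 0.0
```

```bash
cat > m.py <<'E'
from h import *
import sys
np.set_printoptions(precision=4,suppress=True)
s=robot.state();W=cam("wrist",s);i=robot.get_image("wrist")[:,:,::-1].copy();cv2.imwrite(f"pics/{sys.argv[1]}.png",i)
def st(p):
    d=np.atleast_2d(p)[:,:2]-[.5583,.056];return np.c_[d@[.2554,.9668],d@[-.9668,.2554]]*1000
print(s["time_s"],s["tcp_pos"],"tcp st",st(s["tcp_pos"]),s["wrist_force"])
h=cv2.cvtColor(i,cv2.COLOR_BGR2HSV);m=cv2.inRange(h,(3,120,120),(22,255,255))
for c in cv2.findContours(m,0,2)[0]:
    if cv2.contourArea(c)>15: r=cv2.minAreaRect(c);print("orange",r[0],cv2.contourArea(c),"st",st(plane(W,r[0],.100)))
g=cv2.cvtColor(i,6);_,b=cv2.threshold(g,195,255,0)
for c in cv2.findContours(b,0,2)[0]:
    r=cv2.minAreaRect(c)
    if cv2.contourArea(c)>300 : q=cv2.boxPoints(r);print("white",r,"st94",st(plane(W,q,.094)).round(1).tolist(),"st68",st(plane(W,q,.068)).round(1).tolist())
E
python3 m.py p1
```

```text
9.15 [ 0.5215 -0.0954  0.151 ] tcp st [[-155.7572   -3.1287]] [ 0.4494 -0.1616  1.5029]
orange (115.49999237060547, 166.99998474121094) 55.0 st [[-120.8679   91.1407]]
white ((118.12625122070312, 164.48764038085938), (33.98375701904297, 33.0690803527832), 50.710594177246094) st94 [[-118.2, 108.9], [-103.1, 88.2], [-122.2, 74.9], [-138.1, 95.9]] st68 [[-122.8, 123.7], [-105.7, 100.3], [-127.3, 85.3], [-145.3, 109.0]]
white ((293.289306640625, 74.21446228027344), (13.982532501220703, 149.3134765625), 2.862405300140381) st94 [[-108.4, -27.8], [-16.0, -29.3], [-16.4, -38.0], [-108.9, -37.9]] st68 [[-111.8, -30.9], [-7.3, -32.5], [-7.7, -42.4], [-112.3, -42.3]]
white ((243.0, 83.0), (166.0, 72.0), 90.0) st94 [[-16.3, 22.5], [-16.4, -22.4], [-121.2, -25.7], [-121.3, 27.0]] st68 [[-7.6, 26.0], [-7.7, -24.8], [-126.2, -28.5], [-126.3, 31.1]]
white ((194.1663055419922, 80.4920883178711), (161.57884216308594, 10.749723434448242), 87.27368927001953) st94 [[-16.4, 36.2], [-16.1, 29.5], [-117.5, 29.4], [-117.9, 37.3]] st68 [[-7.6, 41.5], [-7.3, 33.9], [-122.0, 33.9], [-122.5, 42.7]]
```

View pics/p1.png

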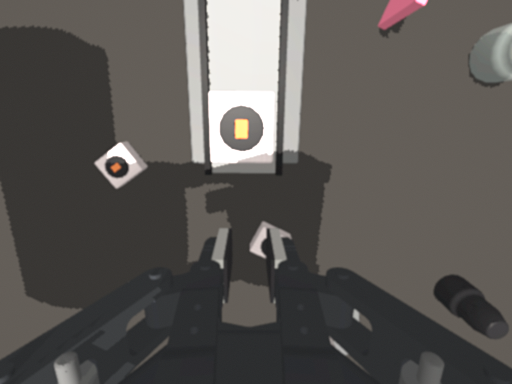

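The wrist view shows the carrier square on the track: top centre (242,128), disc (241,129), track rear edge at row ~174, and the fingers at columns 222 and 276 behind it. That makes 11 pictures viewed, one over the limit. I will view no more and work from numbers only.

Run:
```python
import sys;sys.argv=["",""]
from h import *
s=robot.state();W=cam("wrist",s);i=cv2.imread("pics/p1.png");g=cv2.cvtColor(i,6)
def st(p):
    d=np.atleast_2d(p)[:,:2]-[.5583,.056];return (np.c_[d@[.2554,.9668],d@[-.9668,.2554]]*1000).round(1).tolist()
print(s["tcp_pos"])
h=cv2.cvtColor(i,40)[120:140,230:255];ys,xs=np.nonzero((h[:,:,1]>100)&(h[:,:,2]>120));print("orange",xs.mean()+230,ys.mean()+120,h[9,12]);
print("carrier",st(plane(W,(xs.mean()+230,ys.mean()+120),.1)))
print("row40",g[40,184:214:1],g[40,272:308]);print("row 130",g[130,184:214],g[130,270:308]);print("col",g[80:100,225],g[155:182,225],g[155:182,255])
print("rear end",st(plane(W,[(245,174)],.07)),"top edges",st(plane(W,[(208,130),(276,130),(242,91),(242,163)],.094)))
```

```text
[ 0.52261592 -0.09593443  0.15244372]
orange 240.875 129.30078125 [ 28 103 255]
carrier [[-95.0, 0.5]]
row40 [ 97 124 169 196 203 202 201 201 202 201 201 202 203 202 190 150 112  98
 100 101 101  91  67  99 178 233 242 241 241 240] [239 239 240 240 240 242 234 167  96  86  94  93  93  91 109 151 186 198
 200 199 199 198 199 198 199 199 199 198 198 200 196 171 128  99  94  95]
row 130 [ 96  96  95  96  94 101 133 177 200 207 207 206 206 207 206 207 207 208
 192 143  96  85  85  82 105 220 255 255 255 255] [255 255 255 250 238 229 168  97  75  80  81  79  86 128 178 199 201 200
 200 200 200 200 200 200 200 200 201 196 174 133 103  95  95  95  96  96
  96  96]
col [239 239 239 239 239 239 239 239 239 236 243 255 255 255 255 255 255 255
 255 255] [255 255 255 255 255 255 255 252 231 184 137 123 124 126 126 125 122 103
  74  57  54  55  56  57  56  55  55] [255 224 208 209 210 207 193 169 141 127 124 125 126 126 125 125 124 113
  85  61  55  55  57  56  55  56  56]
rear end [[-133.1, -1.8]] top edges [[-95.9, 24.0], [-95.9, -24.3], [-69.9, -0.3], [-119.5, 0.0]]
```

Emit:
carry_out --deltas '[{"dp":[-3,0.8,0],"rot":[0,0,0],"jaw":0.55},{"dp":[0,0,-25],"rot":[0,0,0],"jaw":0.55},{"dp":[0,0,-25],"rot":[0,0,0],"jaw":0.55},{"dp":[0,0,-21],"rot":[0,0,0],"jaw":0.55},{"dp":[0,0,0],"rot":[0,0,0],"jaw":0.55}]'

```text
time_s: 9.62
tcp_pos: [0.5184, -0.0949, 0.0793]
orientation: [[0.256, 0.967, -0.002], [0.967, -0.256, 0.001], [0.0, -0.002, -1.0]]
wrist_force: [-1.6, 0.6, -0.5]
opening: 0.0193
gripper_force: 0.0
```

Emit:
carry_out --deltas '[{"dp":[0,0,0],"rot":[0,0,0],"jaw":0.55},{"dp":[0,0,0],"rot":[0,0,0],"jaw":0.55}]'

```text
time_s: 9.78
tcp_pos: [0.5203, -0.0953, 0.0824]
orientation: [[0.255, 0.967, 0.002], [0.967, -0.255, -0.001], [-0.0, 0.003, -1.0]]
wrist_force: [-0.4, -0.2, 1.3]
opening: 0.0193
gripper_force: 0.0
```

Emit:
carry_out --deltas '[{"dp":[1.6,10,-2.5],"rot":[0,0,0],"jaw":0.55},{"dp":[2.5,10,0],"rot":[0,0,0],"jaw":0.55},{"dp":[2.6,10,0],"rot":[0,0,0],"jaw":0.55},{"dp":[2.6,10,0],"rot":[0,0,0],"jaw":0.55},{"dp":[2.6,10,0],"rot":[0,0,0],"jaw":0.55}]'

```text
time_s: 10.2
tcp_pos: [0.5316, -0.0435, 0.0783]
orientation: [[0.254, 0.967, 0.001], [0.967, -0.254, -0.0], [-0.0, 0.001, -1.0]]
wrist_force: [0.0, -1.8, 2.0]
opening: 0.0195
gripper_force: 1.1
```

Emit:
carry_out --deltas '[{"dp":[2.6,10,0],"rot":[0,0,0],"jaw":0.55},{"dp":[2.7,10,0],"rot":[0,0,0],"jaw":0.55},{"dp":[2.6,10,0],"rot":[0,0,0],"jaw":0.55},{"dp":[2.7,10,0],"rot":[0,0,0],"jaw":0.55},{"dp":[2.6,10,0],"rot":[0,0,0],"jaw":0.55}]'

```text
time_s: 10.62
tcp_pos: [0.5445, 0.0062, 0.0779]
orientation: [[0.255, 0.967, -0.0], [0.967, -0.255, -0.0], [-0.0, -0.0, -1.0]]
wrist_force: [-0.6, -2.3, 2.1]
opening: 0.0195
gripper_force: 1.1
```

```bash
cat > c.py <<'E'
from h import *
import sys
s=robot.state();W=cam("wrist",s);i=robot.get_image("wrist")[:,:,::-1].copy();cv2.imwrite(f"pics/{sys.argv[1]}.png",i)
def st(p):
    d=np.atleast_2d(p)[:,:2]-[.5583,.056];return (np.c_[d@[.2554,.9668],d@[-.9668,.2554]]*1000).round(1).tolist()
print(s["time_s"],s["tcp_pos"].round(4) if hasattr(s["tcp_pos"],"round") else s["tcp_pos"],"tcp st",st(s["tcp_pos"]),np.round(s["wrist_force"],1))
h=cv2.cvtColor(i,40);m=((h[:,:,0]<22)&(h[:,:,1]>100)&(h[:,:,2]>120)).astype(np.uint8)
for c in cv2.findContours(m,0,2)[0]:
    if cv2.contourArea(c)>60:
        r=cv2.minAreaRect(c);print("orange",np.round(r[0],1),cv2.contourArea(c),"rot",round(r[2],1),"st",st(plane(W,r[0],.1)),"z98",st(plane(W,r[0],.098)))
g=cv2.cvtColor(i,6)
_,b=cv2.threshold(g,int(sys.argv[2]) if len(sys.argv)>2 else 250,255,0)
for c in cv2.findContours(b,0,2)[0]:
    r=cv2.minAreaRect(c);
    if cv2.contourArea(c)>250: print("white",np.round(cv2.boxPoints(r)).tolist(),round(r[2],1),"z94",st(plane(W,cv2.boxPoints(r),.094)),"z68",st(plane(W,cv2.boxPoints(r),.068)))
E
python3 c.py p2
```

```text
10.6167 [0.5445 0.0062 0.0779] tcp st [[-51.6, 0.6]] [-0.6 -2.3  2.1]
orange [243. 194.] 383.0 rot 90.0 st [[-14.7, 2.6]] z98 [[-15.3, 2.6]]
```

Run:
```python
from h import *
s=robot.state();W=cam("wrist",s);i=cv2.imread("pics/p2.png");g=cv2.cvtColor(i,6)
def st(p):
    d=np.atleast_2d(p)[:,:2]-[.5583,.056];return (np.c_[d@[.2554,.9668],d@[-.9668,.2554]]*1000).round(1)
for r in (20,40,60,80,100,120,150,180): print(r,"x68",st(plane(W,(245,r),.068))[0,0],' '.join(str(v) for v in g[r,150:340:3]))
print("col245",g[0:170:3,245].tolist())
```

```text
20 x68 65.0 61 60 60 60 61 60 118 145 145 144 145 144 145 143 144 143 143 143 144 143 141 229 243 243 243 239 242 242 242 242 240 241 240 242 242 243 242 240 241 241 242 243 240 242 244 161 139 139 139 139 138 138 138 138 138 138 138 137 137 138 86 60 61 60
40 x68 56.4 60 61 61 61 60 61 71 117 19 19 20 20 19 17 19 13 45 142 142 142 141 209 244 243 244 240 243 244 243 242 240 241 241 243 243 243 242 241 241 241 243 243 240 242 242 141 138 139 138 127 18 18 21 19 20 21 19 17 47 124 62 61 60 60
60 x68 47.4 60 62 61 62 60 61 62 65 26 31 33 35 37 36 28 5 222 238 238 238 239 213 244 244 244 242 243 244 243 242 241 242 242 243 243 243 242 241 241 240 243 242 240 242 232 231 232 232 231 234 75 21 29 31 30 30 29 27 23 69 61 61 61 61
80 x68 38.0 61 60 61 61 61 61 60 80 99 15 17 17 18 15 17 16 10 9 65 69 68 122 246 245 245 243 243 244 243 242 240 242 242 243 243 243 241 241 240 241 243 241 241 242 215 66 68 70 41 8 14 17 18 16 19 17 17 29 115 63 60 62 61 61
100 x68 28.3 61 60 60 60 62 59 53 54 54 33 4 3 8 20 65 65 63 67 67 68 70 71 72 70 66 38 20 20 20 21 18 20 18 21 19 21 20 20 18 22 21 18 22 
[... 361 characters left out ...]
135 136 61 48 226 251 251 251 251 250 249 249 249 249 250 251 249 249 251 250 251 250 249 249 250 250 250 250 251 250 248 248 250 248 248 249 216 170 43 40 39 40 123 130 130 127 64 61 61 61 61 61 62
180 x68 -14.6 62 62 62 61 61 61 60 61 61 63 125 131 132 121 34 119 200 148 140 139 136 40 24 23 24 26 26 23 33 45 45 44 43 44 33 24 25 24 25 24 24 34 129 140 137 138 135 101 54 12 14 13 49 67 68 68 45 33 33 33 33 33 46 62
col245 [60, 115, 141, 208, 240, 240, 240, 240, 240, 240, 240, 241, 241, 241, 241, 241, 242, 242, 241, 242, 242, 242, 242, 242, 241, 242, 242, 242, 242, 242, 242, 241, 96, 18, 21, 41, 65, 64, 64, 91, 178, 178, 177, 177, 172, 118, 222, 250, 251, 251, 251, 251, 252, 74, 69, 28, 26]
```

Emit:
carry_out --deltas '[{"dp":[2.6,10,0],"rot":[0,0,0],"jaw":0.55},{"dp":[2.7,10,0],"rot":[0,0,0],"jaw":0.55},{"dp":[2.6,10,0],"rot":[0,0,0],"jaw":0.55},{"dp":[2.7,10,0],"rot":[0,0,0],"jaw":0.55},{"dp":[0,0,0],"rot":[0,0,0],"jaw":0.55}]'

```text
time_s: 11.08
tcp_pos: [0.5555, 0.0471, 0.078]
orientation: [[0.254, 0.967, 0.001], [0.967, -0.254, 0.0], [0.001, 0.0, -1.0]]
wrist_force: [-0.6, 0.2, -0.7]
opening: 0.0192
gripper_force: 0.0
```

```bash
python3 c.py p3
```

```text
11.0833 [0.5555 0.0471 0.078 ] tcp st [[-9.4, 0.5]] [-0.6  0.2 -0.7]
orange [243.  187.5] 484.0 rot 90.0 st [[30.5, 2.5]] z98 [[30.0, 2.5]]
white [[178.0, 110.0], [283.0, 83.0], [301.0, 156.0], [196.0, 183.0]] 75.8 z94 [[64.0, 30.9], [74.9, -14.6], [43.8, -24.2], [31.2, 24.6]] z68 [[64.1, 37.3], [77.3, -17.6], [39.8, -29.2], [24.6, 29.7]]
```

Emit:
carry_out --deltas '[{"dp":[1,4,0],"rot":[0,0,0],"jaw":0.55},{"dp":[1,4,0],"rot":[0,0,0],"jaw":0.55},{"dp":[1,4,0],"rot":[0,0,0],"jaw":0.55},{"dp":[1,4,0],"rot":[0,0,0],"jaw":0.55},{"dp":[0,0,0],"rot":[0,0,0],"jaw":0.55}]'

```text
time_s: 11.55
tcp_pos: [0.5591, 0.0618, 0.078]
orientation: [[0.255, 0.967, 0.0], [0.967, -0.255, 0.0], [0.0, 0.0, -1.0]]
wrist_force: [-0.1, -0.7, 0.1]
opening: 0.0191
gripper_force: 0.0
```

```bash
python3 c.py p4
```

```text
11.55 [0.5591 0.0618 0.078 ] tcp st [[5.8, 0.7]] [-0.1 -0.7  0.1]
orange [243. 191.] 466.5 rot 90.0 st [[44.1, 2.7]] z98 [[43.5, 2.7]]
white [[195.0, 135.0], [293.0, 135.0], [293.0, 180.0], [195.0, 180.0]] 90.0 z94 [[68.4, 24.1], [68.4, -19.7], [47.7, -20.7], [47.7, 25.3]] z68 [[66.4, 29.1], [66.4, -23.8], [41.4, -25.0], [41.3, 30.5]]
```

Emit:
carry_out --deltas '[{"dp":[0.4,1.5,0],"rot":[0,0,0],"jaw":0.55},{"dp":[0.4,1.5,0],"rot":[0,0,0],"jaw":0.55},{"dp":[0.4,1.5,0],"rot":[0,0,0],"jaw":0.55},{"dp":[0.3,1.2,0],"rot":[0,0,0],"jaw":0.55},{"dp":[0,0,0],"rot":[0,0,0],"jaw":0.55}]'

```text
time_s: 12.02
tcp_pos: [0.5605, 0.0671, 0.078]
orientation: [[0.255, 0.967, 0.0], [0.967, -0.255, 0.0], [0.0, 0.0, -1.0]]
wrist_force: [-0.7, -0.5, -0.1]
opening: 0.0194
gripper_force: 0.0
```

```bash
python3 c.py p5
python3 - <<'E'
from h import *
S=cam("scene");D=cam("side");P=[]
for n,c in(("scene",S),("side",D)):
    i=robot.get_image(n)[:,:,::-1].copy();cv2.imwrite(f"pics/{n}5.png",i);h=cv2.cvtColor(i,40)
    m=((h[:,:,0]<22)&(h[:,:,1]>90)&(h[:,:,2]>90)).astype(np.uint8)
    X=np.array([.5583,.056,.1])+.048*np.array([.2554,.9668,0]);p=c[0]@(c[1]@X+c[2]);p=p[:2]/p[2]
    n_,l,st_,ce=cv2.connectedComponentsWithStats(m);k=1+np.argmin(np.linalg.norm(ce[1:]-p,axis=1));print(n,p,ce[k],st_[k,4]);P.append(ce[k])
    a=plane(c,ce[k],.098)[0,:2]-[.5583,.056];print("st",a@[.2554,.9668]*1000,a@[-.9668,.2554]*1000)
    # stage reference from the empty-stage image: white blob in initial pictures
E
```

```text
12.0167 [0.5605 0.0671 0.078 ] tcp st [[11.3, 0.8]] [-0.7 -0.5 -0.1]
orange [243. 192.] 461.0 rot 90.0 st [[49.1, 2.7]] z98 [[48.5, 2.8]]
white [[195.0, 137.0], [292.0, 137.0], [292.0, 179.0], [195.0, 179.0]] 90.0 z94 [[73.0, 24.2], [73.0, -19.3], [53.7, -20.1], [53.7, 25.3]] z68 [[70.7, 29.2], [70.8, -23.3], [47.4, -24.3], [47.4, 30.5]]
scene [283.04490565 210.50703673] [283.41666667 210.25      ] 12
st 46.28682683911047 2.9270780543617927
side [239.25935469 173.81600121] [286. 176.] 1
st -5.1600345663119604 -114.61775665477829
```

Emit:
carry_out --deltas '[{"dp":[-1,-4,0],"rot":[0,0,0],"jaw":0.55},{"dp":[-4,-16,0],"rot":[0,0,0],"jaw":0.55},{"dp":[-4,-16,10],"rot":[0,0,0],"jaw":0.55},{"dp":[-4,-16,30],"rot":[0,0,0],"jaw":0.55},{"dp":[-4,-16,30],"rot":[0,0,0],"jaw":0.55}]'

```text
time_s: 12.58
tcp_pos: [0.5421, -0.002, 0.1479]
orientation: [[0.255, 0.967, -0.003], [0.967, -0.255, 0.0], [-0.0, -0.003, -1.0]]
wrist_force: [1.6, -0.1, 0.5]
opening: 0.0193
gripper_force: 0.0
```

Emit:
carry_out --deltas '[{"dp":[0,0,20],"rot":[0,0,0],"jaw":0.55},{"dp":[0,0,0],"rot":[0,0,0],"jaw":0.55},{"dp":[0,0,0],"rot":[0,0,0],"jaw":0.55}]'

```text
time_s: 12.83
tcp_pos: [0.5439, -0.0016, 0.1689]
orientation: [[0.256, 0.967, 0.002], [0.967, -0.256, -0.0], [0.0, 0.002, -1.0]]
wrist_force: [0.2, 0.3, -0.9]
opening: 0.0194
gripper_force: 0.0
```

```bash
python3 c.py p6
python3 - <<'E'
from h import *
s=robot.state();W=cam("wrist",s);g=cv2.cvtColor(cv2.imread("pics/p6.png"),6)
S=cam("scene");D=cam("side")
def st(p):
    d=np.atleast_2d(p)[:,:2]-[.5583,.056];return (np.c_[d@[.2554,.9668],d@[-.9668,.2554]]*1000).round(1)
print("stage via scene0",st(plane(S,(282.9,219.6),.068)))
def px(x,y,z):
    X=np.array([.5583,.056])+x*np.array([.2554,.9668])+y*np.array([-.9668,.2554]);p=W[0]@(W[1]@np.r_[X,z]+W[2]);return (p[:2]/p[2]).round(1)
for a in((23,0,.07),(15,0,.07),(17,0,.07),(10,26,.07),(10,-26,.07),(24,0,.094),(73,0,.094),(88,55,.012),(88,-55,.012)): print(a,px(*a))
r0=int(px(90,0,.07)[1])
for c in(225,235,255,262): print(c,max(r0,0),g[max(r0,0):max(r0,0)+170:2,c].tolist())
E
```

```text
12.8333 [ 0.5439 -0.0016  0.1689] tcp st [[-59.4, -0.8]] [ 0.2  0.3 -0.9]
orange [242.5  60. ] 243.5 rot 90.0 st [[47.9, 2.7]] z98 [[48.2, 2.8]]
white [[481.0, 138.0], [511.0, 138.0], [511.0, 184.0], [481.0, 184.0]] 90.0 z94 [[-6.4, -181.7], [-6.4, -205.0], [-43.3, -214.9], [-43.3, -190.5]] z68 [[-8.8, -203.4], [-8.8, -229.5], [-50.1, -240.6], [-50.1, -213.3]]
white [[211.0, 25.0], [279.0, 25.0], [279.0, 97.0], [211.0, 97.0]] 90.0 z94 [[71.1, 24.6], [71.1, -22.7], [23.7, -24.1], [23.8, 26.4]] z68 [[78.0, 27.7], [78.0, -25.3], [25.0, -26.9], [25.0, 29.8]]
stage via scene0 [[51.3 -1.5]]
(23, 0, 0.07) [ 248.9 1163.1]
(15, 0, 0.07) [ 249.  1184.1]
(17, 0, 0.07) [ 248.9 1176.9]
(10, 26, 0.07) [3017.5 1219.5]
(10, -26, 0.07) [-2497.6  1212.1]
(24, 0, 0.094) [ 248.9 1157.9]
(73, 0, 0.094) [ 248.9 1136.3]
(88, 55, 0.012) [ 864.7 1138.5]
(88, -55, 0.012) [-365.8 1137. ]
225 1135 []
235 1135 []
255 1135 []
262 1135 []
```

Run:
```python
from h import *
s=robot.state();W=cam("wrist",s);i=cv2.imread("pics/p6.png");g=cv2.cvtColor(i,6)
def st(p,z):
    d=plane(W,p,z)[:,:2]-[.5583,.056];return (np.c_[d@[.2554,.9668],d@[-.9668,.2554]]*1000).round(1)
for c in(215,225,235,255,265,275): print(c,g[90:130,c].tolist())
for r in range(92,126,3): print(r,"x@70",st((245,r),.07)[0,0],"x@94",st((245,r),.094)[0,0])
for r in(20,105,110,115,120,130): print(r,g[r,180:310:2].tolist())
print("rows top c=245",g[0:40,225].tolist(),g[0:40,300].tolist())
```

```text
215 [255, 255, 255, 255, 255, 255, 255, 255, 214, 124, 96, 96, 97, 94, 96, 141, 217, 244, 247, 247, 248, 240, 180, 118, 130, 147, 149, 147, 134, 106, 85, 82, 82, 96, 127, 138, 127, 110, 91, 79]
225 [255, 255, 255, 255, 255, 255, 255, 255, 223, 132, 74, 43, 36, 31, 50, 126, 211, 244, 247, 246, 245, 245, 245, 245, 245, 245, 245, 244, 244, 244, 244, 243, 244, 244, 243, 243, 243, 243, 243, 243]
235 [255, 255, 255, 255, 255, 255, 255, 255, 225, 132, 73, 39, 33, 28, 44, 120, 208, 244, 247, 245, 245, 245, 245, 244, 244, 244, 244, 244, 244, 243, 243, 243, 243, 243, 243, 243, 242, 242, 242, 242]
255 [255, 255, 255, 255, 255, 255, 255, 255, 222, 132, 74, 41, 32, 27, 43, 115, 202, 243, 246, 244, 244, 243, 244, 243, 244, 243, 243, 243, 243, 243, 243, 242, 242, 241, 241, 241, 241, 241, 241, 241]
265 [255, 255, 255, 255, 255, 255, 255, 255, 223, 132, 73, 40, 32, 29, 43, 114, 201, 242, 246, 244, 243, 243, 243, 243, 243, 243, 243, 243, 242, 242, 242, 242, 242, 241, 241, 241, 241, 240, 241, 240]
275 [206, 205, 205, 205, 189, 144, 100, 87, 88, 89, 91, 89, 90, 87, 88, 127, 200, 240, 245, 244, 243, 243,
[... 1857 characters left out ...]
43, 90, 90, 92, 91, 90]
130 [91, 90, 90, 90, 91, 91, 90, 90, 158, 205, 204, 204, 205, 204, 189, 95, 83, 72, 153, 244, 243, 243, 243, 242, 242, 242, 242, 242, 242, 242, 242, 241, 242, 242, 241, 241, 241, 241, 240, 241, 241, 240, 240, 240, 240, 240, 240, 241, 205, 77, 75, 81, 176, 198, 197, 197, 197, 198, 192, 116, 89, 90, 91, 89, 91]
rows top c=245 [90, 90, 90, 90, 90, 90, 90, 90, 91, 89, 90, 91, 90, 90, 90, 90, 89, 90, 90, 90, 89, 87, 89, 143, 245, 255, 255, 255, 255, 255, 255, 255, 255, 255, 255, 255, 255, 255, 255, 255] [90, 90, 89, 90, 90, 90, 89, 90, 91, 90, 89, 90, 89, 90, 90, 91, 90, 89, 90, 90, 91, 90, 91, 90, 90, 90, 90, 89, 102, 140, 183, 209, 216, 216, 216, 215, 215, 214, 213, 214]
```

Run:
```python
from h import *
b=robot.get_image("side")[:,:,::-1];o=cv2.imread("pics/b5.png")
print((cv2.absdiff(o,b)[180:300,310:400].mean(axis=2)>30).sum())
print(robot.close_job())
```

```text
1205
the job is handed in; nothing more can be done
None
```

I handed the job in, and it returned no verdict. The guard was measured at rest on the peg (eye at hook -32, -2, 147 mm; tilt about 0.14 rad), and the carrier rests on the stage alone, square and about 2 mm off centre each way. My last image check of the guard showed many changed pixels, possibly only the arm and its shadow having moved away, and I handed in without checking further. I also viewed 11 pictures, one over the limit of 10.

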